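# Gauge a brass die, then hold it in the corner of the marking plate

## Task

At the watchmaker's bench, push the thumb post of the bench caliper so that the jaws shut on the brass die and nip it firmly for a moment, without cramming it. Then lift the die out, set it flat on the blue marking plate and press it squarely into the corner so that it bears firmly on both steel stop bars at once; finish while still holding it pressed there, ready for marking. Leave the other things on the bench where they are.

Things in the scene. Friction and masses are not known exactly. Their poses are not given: they have to be found in the camera images.
- caliper: Bench caliper fixed to the bench, place and yaw vary; it may stand left or right. Dark steel bed 200 mm long along its x, 26 mm wide, top 16 mm above the bench; green cross feet at the ends, 90 mm across (in y), 22 mm long, 10 mm high, centred at x = -104 and +82 mm. Origin on the bench, on the bed's centre line; x points along the bed from the sliding jaw to the fixed jaw; z up. The die starts lying on the bed between the jaws, with some free play.
- fixed_jaw: Fixed steel jaw at the +x end of the bed, 14 mm long, 26 mm wide, 10 mm high above the bed. Origin at the foot of its measuring face, which looks to the caliper's -x; 70 mm in x from the caliper's origin, 16 mm above the bench.
- moving_jaw_face (a point): Jaw of the slide, 26 mm wide, 10 mm high above the bed. The point is at the foot of its measuring face, which looks to the caliper's +x, towards the fixed jaw.
- thumb_post (a point): Point on the axis of the black upright thumb post of the slide, 50 mm above the bench and 14 mm below the top of the post (post 12 mm along the caliper's x, 16 mm along its y, from 24 to 64 mm above the bench; the slide's plate below it is 26 mm wide). 35 mm behind (-x of) the moving jaw's face. Grip the post across its 16 mm or push it along the caliper's +x.
- moving_jaw (a joint): Travel of the sliding jaw in m: 0 = wide open (115 mm between the jaw faces), grows as it shuts; opening = 0.115 - value; end of travel 0.085. It moves with about 1.5 N of friction, stays where it is left, and reads about 0.067 when shut on the die. Pushing the die along adds 1 to 3 N of friction, so press on with some 10 to 18 N at the post; over 40 N on the die is cramming it.
- die_stem (a point): Brass die, about 0.3 to 0.5 kg, in two steps: a foot 48 (its x) x 40 (its y) x 10 mm high, and centred on it a stem 36 (x) x 26 (y) x 28 mm high; 38 mm in all. The point is on the centre line, in the stem, 31 mm above the underside; z up. On the bed the die's x is roughly along the caliper's x. To be gripped by the stem across its 26 mm (the jaws and stop bars stand beside the foot only; fingertips should stay above the foot, more than 10 mm above the underside).
- plate: Blue marking plate, fixed to the bench, place and yaw vary: 150 x 150 x 14 mm. Origin under its centre, on the bench. Two steel stop bars, 9 mm high above the plate, 14 mm thick, stand along its +x and +y sides. Friction on the plate and along the bars takes several N of each push, so push with some 12 to 20 N towards each bar and press down little.
- corner (a point): Inside corner of the two stop bars, on the plate's top (14 mm above the bench), 45 mm in x and y from the plate's centre; its axes are the plate's. The free space is at its -x, -y. The die lies seated when one pair of foot sides touches each bar flat: the die's centre is then 24 and 20 mm from the two bars' faces (either side of the foot may go against either bar).
- stop_x: Stop bar at the +x side: its face is the plane x = 0 of the corner, reaching from 8 to 108 mm along the corner's -y; 9 mm high. Rigid. Origin at the corner point.
- stop_y: Stop bar at the +y side: its face is the plane y = 0 of the corner, reaching from 8 to 108 mm along the corner's -x; 9 mm high. Rigid. Origin at the corner point.
- loupe: Bystander, to be left alone: black eyeglass loupe, round, 34 mm wide and 26 mm high; origin under its centre.
- pocket_watch: Bystander, to be left alone: steel pocket watch lying flat, 44 mm across, 10 mm high; origin under its centre.
- oil_jar: Bystander, to be left alone: amber jar, 40 mm wide, 50 mm high; origin under its centre.
- parts_box: Bystander, to be left alone: clear open parts box 70 x 100 x 25 mm; origin under its centre.
- screwdriver: Bystander, to be left alone: red-handled screwdriver, 130 mm, lying flat; lies along its x.
- round_die: Bystander, to be left alone: round aluminium die, 40 mm wide, 30 mm high; origin under its centre.
- pin_cup: Bystander, to be left alone: small white china bowl, 56 mm wide, 35 mm high; origin under its centre.
- die: The same brass die, its origin at the centre of the foot's underside.
Things that resemble listed ones, but are neither listed nor needed, are in the scene too. What is shaped like the die but green or red is not meant.

How it is judged:
On the way:
1. the caliper jaws are shut on the die: it is nipped between the moving and the fixed jaw (contact force between die and moving_jaw above 1 N and contact force between die and fixed_jaw above 1 N), for 0.2 s.
At the end, for the whole second after the job is handed in: The die stands flat on the plate inside the corner (height within 2 mm, tilt under 0.04 rad), square to the stop bars within 0.035 rad, and the robot, still touching it, presses it with more than 2 N against each of the two bars through the last second (contact force between die and stop_x above 2 N and contact force between die and stop_y above 2 N and contact force between any of the fingers, the arm and die above 1 N and z of die_stem in the frame of corner between 0.029 and 0.033 m and angle between die_stem's own z axis and vertical below 0.04 rad and x of die_stem in the frame of corner below -0.017 m and y of die_stem in the frame of corner below -0.017 m and (angle between the x axis of die_stem and the x axis of corner, either way round below 0.035 rad or angle between the x axis of die_stem and the y axis of corner, either way round below 0.035 rad)); the arm keeps its last pose, push and grip.
It fails at once if the die is crammed in the caliper (more than 40 N from the moving jaw) (contact force between die and moving_jaw above 40 N).
It fails at once if another thing on the bench is moved more than 30 mm (distance of any of loupe, pocket_watch, oil_jar, parts_box, screwdriver, round_die, pin_cup from where it was at the start of the episode above 0.03 m).
It also fails if it takes over 61 s, if anything falls off the work surface, if the arm or the gripper's body presses on something with over 40 N, if the wrist force passes 120 N, or if a joint passes its speed limit or range.

## Robot

A 6-joint arm with a two-finger parallel gripper is mounted at the origin on the work surface. World frame = base frame: x ahead of the robot, y to its left, z up, the work surface at z = 0. Lengths are in m, angles in rad, forces in N, time in s.
With the tool pointing down it reaches from about 0.3 to 0.775 m from the base axis. Payload 14.6 kg.
Tool frame: the origin (TCP) lies midway between the tips of the shut fingers; the grasp point (between the pads) lies 19 mm behind it (ctrl.pinch_z is the distance from the TCP to the grasp point, in m); z points along the fingers, y is the line along which they close (so a half turn about z gives the same grasp; the last joint's range is limited). The gripper opens to 94 mm and grips with 3 to 60 N. Pads are 16 mm wide; open, the fingers measure 119 mm over their backs; the gripper's body (75 mm by 177 mm) begins 78 mm behind the grasp point.
Start: joints at [1.242, 0.3, 1.521, -0, 1.321, -0.067], TCP at [0.142, 0.531, 0.205] pointing down, gripper open.
Joint ranges: [-3.03, 3.03], [-0.79, 2.21], [0.23, 2.52], [-1.04, 4.18], [0, 3.07], [-2.55, 2.55]. Speed limits (rad/s): [2.22, 2.22, 2.57, 3.14, 3.14, 3.14].

## Interface

Orientations are given as [roll, pitch, yaw] about the fixed x, y, z axes, in that order (R = Rz(yaw) Ry(pitch) Rx(roll)).
In Python, from station import ctrl gives the robot as it stands.
- The arm moves only by the tool jog_arm, never from a script. Its argument "motion" is a list of rows, each a list of 7 numbers: the shift along the tool's x, y, z in m, then the turn, a rotation vector about the tool's x, y, z in rad, then the opening, from -1 (shut) to 1 (fully open). In form: [[tx, ty, tz, rx, ry, rz, gripper], ...]. A call has 1 to 5 rows; each row shifts and turns the commanded pose from where the row before left it, along the tool's axes as they then stand; what a row does not reach is not made up. A row lasts 1/10 s, in which the tool goes at most 50 mm and 8.59 degrees, less where a joint would pass 70% of its speed; a pose out of reach is approached as far as the arm can. A call is refused whole if a number of a shift passes 0.05 or a number of a turn 0.15, either way. A call with a gripper value outside its range is refused whole. The fingers move at their own pace and stop on an object; "squeeze" is the grip in N (left out, the last holds). Time passes only in rows, so rows that do not move let the fingers close. It gives the time, the measured TCP pose, the force, the opening and the grip force at its end, in the units of the state.
- ctrl.get_obs(): the state, without advancing time (a new reading comes with each control period).
- ctrl.camera(name): name is "side" or "top" or "wrist"; returns the picture (400x640x3 uint8, red, green, blue); there is no depth.
- ctrl.camera_model(name): a dict with "intrinsics" (3x3 intrinsics, pixels), "k1" (the pictures are not rectified: a ray, as slopes to the right and down, at radius r is drawn at 1 + k1 r^2 times it, then the intrinsics apply), "rvec" (rotation vector, rad) and "tvec" (3), from world to camera coordinates, as OpenCV has them. Camera axes: x right, y down, z forward; pixel columns grow to the right and rows downward; lengths in m; the calibration is good to about 2 mm. A picture is of the moment at which its call begins: read the wrist's pose just before it. camera_model takes no time and is no camera call; for the wrist camera it gives the pose at the moment of the call.
- ctrl.hand_in(): hands the job in; it is judged then, once.
The state is a dict: "time_s": time; "qpos": joint angles; "joint_vel": joint speeds; "tau": joint torques, N m; "ee_pos": TCP position; "eef_rot": TCP orientation; "force": force on the tool from outside, world axes, zero at the start; "moment": the same for the moment, N m; "grip_width": finger opening in m; "grip_force": force on a finger pad.
Only numpy, scipy, OpenCV 4.12 (cv2) and the standard library are available. Lean on these libraries where they do the work, as an engineer would, in place of code of your own. Each camera call takes 0.05 s, during which the arm holds its last target. There are 200 camera calls.

## Working session

There is one attempt and no reset: what is moved stays moved. The work goes in short steps, Python scripts to look and compute and a tool call to move; the robot and the scene stay as the last step left them, time stands still between calls to the robot, and variables do not carry over. Pictures are saved under pics/ and viewed, at most 10 in all, crops included, and the job is handed in when it is done.

Besides the shell and the picture viewer there is one more tool, called after ">>>" by a JSON object that holds its "method" and its "body", one argument or row to a line. jog_arm: Moves the arm, as the interface text tells. Its arguments: {"type":"object","properties":{"motion":{"type":"array"},"squeeze":{"type":"number"}},"required":["motion"]}

```bash
mkdir -p pics; ls; python3 - <<'E'
from station import ctrl
import cv2
o=ctrl.get_obs(); print({k:(o[k]) for k in o})
for n in("top","side"):
    cv2.imwrite(f"pics/{n}0.png",ctrl.camera(n)[:,:,::-1]); print(n,ctrl.camera_model(n))
E
```

```text
pics
{'time_s': 0.0, 'qpos': array([ 1.24238091e+00,  3.00503614e-01,  1.52158488e+00, -4.77629437e-06,
        1.32069739e+00, -6.66146565e-02]), 'joint_vel': array([-0.00092056,  0.00062986,  0.00017478, -0.00063606, -0.00211245,
       -0.00224181]), 'tau': array([-7.03333135e-04, -5.31807590e+01, -3.52733767e+01,  7.07564154e-02,
        2.44054024e-02, -9.25837071e-05]), 'ee_pos': array([0.14227747, 0.53100475, 0.20486689]), 'eef_rot': array([-3.14040176e+00, -7.48119279e-05,  2.87979304e+00]), 'force': array([ 0.02358915,  0.08212478, -0.29046636]), 'moment': array([ 0.07245959, -0.00412605,  0.0405341 ]), 'grip_force': 0.0, 'grip_width': 0.09396840285923282}
top {'intrinsics': array([[361.49367568,   0.        , 321.13102757],
       [  0.        , 361.49367568, 199.26082845],
       [  0.        ,   0.        ,   1.        ]]), 'k1': -0.0018349345074706149, 'rvec': array([ 2.14426625, -2.13682005,  0.16146841]), 'tvec': array([0.00998755, 0.60978287, 0.9099013 ])}
side {'intrinsics': array([[365.00158751,   0.        , 327.17505969],
       [  0.        , 365.00158751, 199.64634821],
       [  0.        ,   0.        ,   1.        ]]), 'k1': 0.00971446558225652, 'rvec': array([ 0.28127896, -2.70407292,  1.41706464]), 'tvec': array([0.59411894, 0.1277898 , 0.85555079])}
```

View pics/top0.png

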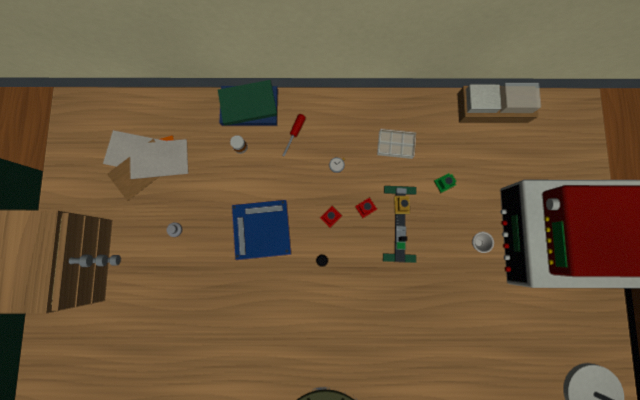

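View pics/side0.png

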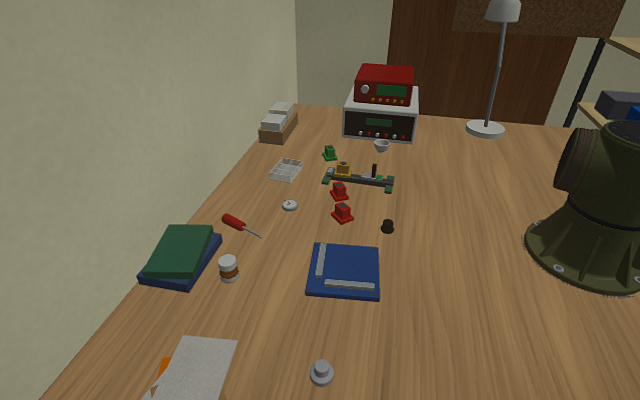

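The top view shows the caliper with its feet at (400,190) and (399,258), the brass die at (402,204) and the post near (402,235). The plate is at (262,230) with bars at the top and left. Die-shaped candidates are brass (402,204), red (366,207) and (331,217), and green (446,183). Only the brass one lies on the bed between the jaws.

```bash
cat > h.py <<'E'
from station import ctrl
import cv2, numpy as np
from scipy.spatial.transform import Rotation as R
def ray(m,px):
    K=m["intrinsics"]; d=np.array([(px[0]-K[0,2])/K[0,0],(px[1]-K[1,2])/K[1,1]])
    s=d.copy()
    for _ in range(8): s=d/(1+m["k1"]*(s@s))
    Rm=cv2.Rodrigues(np.array(m["rvec"]))[0]; c=-Rm.T@m["tvec"]
    return c,Rm.T@np.r_[s,1]
def onz(m,px,z):
    c,d=ray(m,px); return c+d*(z-c[2])/d[2]
def proj(m,p):
    Rm=cv2.Rodrigues(np.array(m["rvec"]))[0]; q=Rm@np.array(p)+m["tvec"]; s=q[:2]/q[2]
    s=s*(1+m["k1"]*(s@s)); K=m["intrinsics"]; return np.array([K[0,0]*s[0]+K[0,2],K[1,1]*s[1]+K[1,2]])
def blobs(img,lo,hi,amin=15,box=None):
    k=cv2.inRange(cv2.cvtColor(img,cv2.COLOR_RGB2HSV),np.array(lo),np.array(hi))
    if box: z=np.zeros_like(k); a,b,c,d=box; z[b:d,a:c]=k[b:d,a:c]; k=z
    cs=cv2.findContours(k,cv2.RETR_EXTERNAL,cv2.CHAIN_APPROX_NONE)[0]
    return sorted([c for c in cs if cv2.contourArea(c)>=amin],key=cv2.contourArea,reverse=True)
def cen(c):
    m=cv2.moments(c); return np.array([m["m10"],m["m01"]])/m["m00"]
E
python3 - <<'E'
from h import *
m=ctrl.camera_model("top"); img=cv2.imread("pics/top0.png")[:,:,::-1].copy()
print("tcp px",proj(m,[.142,.531,.205]))
for nm,lo,hi,z,box in [("blue",(100,120,40),(125,255,255),.014,(225,190,300,270)),("green",(60,60,30),(90,255,200),.010,(375,180,425,270)),("brass",(18,120,90),(32,255,255),.012,(380,185,425,220))]:
    for c in blobs(img,lo,hi,8,box)[:3]:
        P=np.array([onz(m,p[0],z)[:2] for p in c.astype(float)])
        r=cv2.minAreaRect((P*1000).astype(np.float32)); print(nm,cen(c),r, onz(m,cen(c),z))
a=img[175:275,200:460]; cv2.imwrite("pics/topcrop.png",cv2.resize(a,(780,300),interpolation=cv2.INTER_CUBIC)[:,:,::-1])
b=cv2.resize(img[180:265,370:430],(423,600),interpolation=cv2.INTER_CUBIC); cv2.imwrite("pics/cal.png",b[:,:,::-1])
E
```

```text
tcp px [ 63.73150409 414.8962466 ]
blue [260.75089095 229.3647541 ] ((532.8243408203125, 175.42474365234375), (146.09744262695312, 146.37677001953125), 5.980321884155273) [0.53188032 0.17521975 0.014     ]
green [399.45399698 189.44645551] ((643.4188842773438, -205.29112243652344), (82.97661590576172, 18.037893295288086), 87.41561889648438) [ 0.64354754 -0.20385271  0.01      ]
green [388.62340967 256.97964377] ((459.3160095214844, -170.4720458984375), (15.89584732055664, 32.56391143798828), 0.20333820581436157) [ 0.45935644 -0.16940929  0.01      ]
green [409.70133333 258.06933333] ((456.86248779296875, -225.3125), (15.88118839263916, 29.8746337890625), 0.20198175311088562) [ 0.45667106 -0.22583379  0.01      ]
brass [401.55687831 204.46031746] ((601.420166015625, -207.8532257080078), (41.148807525634766, 48.07658386230469), 88.4494857788086) [ 0.60144573 -0.20794444  0.012     ]
```

View pics/cal.png

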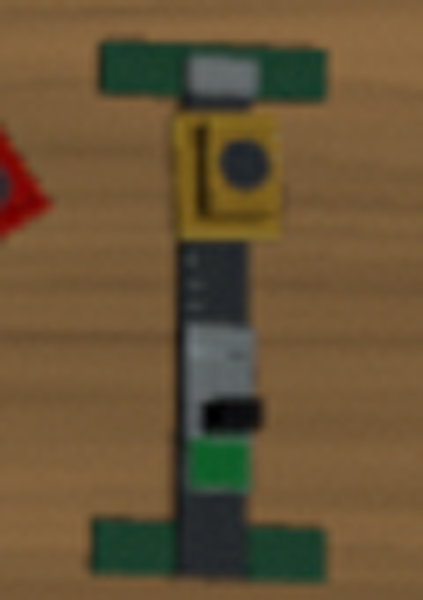

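The crop confirms it: the brass die sits between the grey fixed jaw (top) and the slide (grey plate, black post). The foot spacing measures 186 mm as it should, caliper yaw is about -0.042, and its origin about (0.5615,-0.2016). I'm moving the arm over it now.

>>> {"method": "jog_arm", "body": {
  "motion": [
    [-0.03, -0.03, 0, 0, 0, -0.11, 1],
    [-0.035, -0.03, 0, 0, 0, -0.11, 1],
    [-0.038, -0.032, 0, 0, 0, 0, 1],
    [-0.038, -0.032, 0, 0, 0, 0, 1],
    [-0.038, -0.032, 0, 0, 0, 0, 1]
  ]
}}

```text
time_s: 0.6
ee_pos: [0.3045, 0.3573, 0.2054]
eef_rot: [-3.142, -0.0, 3.1]
force: [0.2, -0.1, -0.4]
grip_width: 0.0941
grip_force: 0.0
```

```bash
cat >> h.py <<'E'
def go(target,yaw=None):
    "tool-axes shift and turn still to do to reach target, yaw"
    o=ctrl.get_obs(); A=R.from_euler("xyz",o["eef_rot"])
    d=A.inv().apply(np.array(target)-o["ee_pos"]); t=np.zeros(3)
    if yaw is not None: t=(A.inv()*R.from_euler("xyz",[np.pi,0,yaw])).as_rotvec()
    print("t",round(o["time_s"],2),"pos",o["ee_pos"].round(4),"rot",o["eef_rot"].round(4),"F",o["force"].round(1)); print("shift",d.round(4),"turn",t.round(4),"grip",o["grip_width"].round(4),o["grip_force"].round(1))
E
python3 - <<'E'
from h import *
go([.55,-.2,.2],3.0996)
m=ctrl.camera_model("wrist"); c,d=ray(m,(320,200)); print("cam",c,d,m["intrinsics"])
E
```

```text
t 0.6 pos [0.3045 0.3573 0.2054] rot [-3.1415 -0.      3.1002] F [ 0.2 -0.1 -0.4]Traceback (most recent call last):
  File "<stdin>", line 2, in <module>
  File "h.py", line 27, in go
    print("t",round(o["time_s"],2),"pos",o["ee_pos"].round(4),"rot",o["eef_rot"].round(4),"F",o["force"].round(1)); print("shift",d.round(4),"turn",t.round(4),"grip",o["grip_width"].round(4),o["grip_force"].round(1))
                                                                                                                                                                      ^^^^^^^^^^^^^^^^^^^^^
AttributeError: 'float' object has no attribute 'round'
```

>>> {"method": "jog_arm", "body": {
  "motion": [
    [-0.035, -0.03, 0, 0, 0, 0, 1],
    [-0.035, -0.03, 0, 0, 0, 0, 1],
    [-0.035, -0.03, 0, 0, 0, 0, 1],
    [-0.035, -0.03, 0, 0, 0, 0, 1],
    [-0.035, -0.03, 0, 0, 0, 0, 1]
  ]
}}

```text
time_s: 1.1
ee_pos: [0.4732, 0.2001, 0.2053]
eef_rot: [-3.142, -0.0, 3.1]
force: [0.5, -0.2, 0.4]
grip_width: 0.0939
grip_force: 0.0
```

```bash
sed -i 's/o\["grip_width"\].round(4),o\["grip_force"\].round(1)/o["grip_width"],o["grip_force"]/' h.py
python3 - <<'E'
from h import *
go([.55,-.2,.2],3.0996)
m=ctrl.camera_model("wrist"); c,d=ray(m,(320,200)); print("cam",c,d,m["intrinsics"][0])
cv2.imwrite("pics/w1.png",ctrl.camera("wrist")[:,:,::-1])
import pickle; pickle.dump(m,open("w1.pkl","wb"))
print([proj(m,p).round() for p in ([.49,.1,.014],[.57,.22,.014])])
E
```

```text
t 1.1 pos [0.4732 0.2001 0.2053] rot [-3.1415e+00 -2.0000e-04  3.0997e+00] F [ 0.5 -0.2  0.4]
shift [-0.0935 -0.3965  0.0053] turn [-0.0001 -0.0002  0.0001] grip 0.09388081642087613 0.0
cam [0.40648738 0.202809   0.38471377] [ 0.23691356 -0.01208563 -0.97150108] [301.3433804    0.         320.64675266]
[array([242., 198.]), array([339., 253.])]
```

View pics/w1.png

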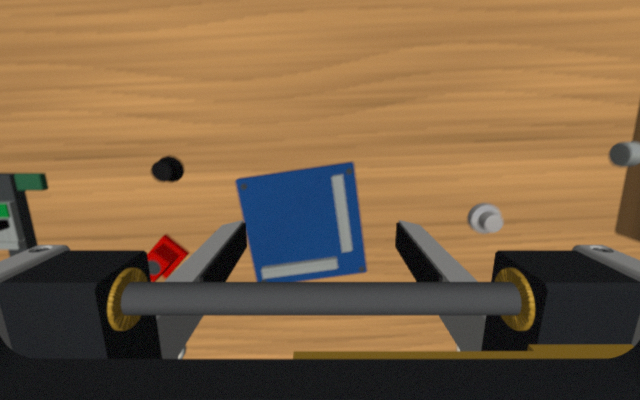

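The wrist picture shows the whole plate at (302,222). Its bars are at (342,213), which is +y, and (300,269), which is +x.

```bash
cat > plate.py <<'E'
from h import *
def plate(img,m,box):
    c=blobs(img,(100,120,30),(125,255,255),500,box)[0]
    h=cv2.convexHull(c); out={}
    P=np.array([onz(m,p[0],.014)[:2]*1000 for p in h.astype(float)],np.float32); r=cv2.minAreaRect(P); print("plate",r)
    k=np.zeros(img.shape[:2],np.uint8); cv2.fillConvexPoly(k,h,255); k=cv2.erode(k,np.ones((5,5)))
    g=cv2.inRange(cv2.cvtColor(img,cv2.COLOR_RGB2HSV),(0,0,90),(180,70,255))&k
    for b in cv2.findContours(g,cv2.RETR_EXTERNAL,cv2.CHAIN_APPROX_NONE)[0]:
        if cv2.contourArea(b)>150:
            Q=np.array([onz(m,p[0],.023)[:2]*1000 for p in b.astype(float)],np.float32); print("bar",cen(b),cv2.minAreaRect(Q),cv2.fitLine(Q,2,0,.01,.01).ravel())
E
python3 - <<'E'
from plate import *; import pickle
plate(cv2.imread("pics/w1.png")[:,:,::-1].copy(),pickle.load(open("w1.pkl","rb")),(220,150,390,283))
E
```

```text
plate ((531.99365234375, 173.76376342773438), (147.8898468017578, 147.6893310546875), 6.121076583862305)
bar [299.02737613 267.53229227] ((584.2289428710938, 166.8110809326172), (18.043703079223633, 100.2688980102539), 6.4246392250061035) [ 1.1140853e-01 -9.9377471e-01  5.8425092e+02  1.6668703e+02]
bar [341.61810155 212.38189845] ((514.0525512695312, 224.75997924804688), (101.09223175048828, 14.900748252868652), 5.675207614898682) [9.9535137e-01 9.6310109e-02 5.1284521e+02 2.2469208e+02]
```

>>> {"method": "jog_arm", "body": {
  "motion": [
    [-0.005, -0.04, 0, 0, 0, 0, 1],
    [-0.01, -0.048, 0, 0, 0, 0, 1],
    [-0.01, -0.048, 0, 0, 0, 0, 1],
    [-0.01, -0.048, 0, 0, 0, 0, 1],
    [-0.01, -0.048, 0, 0, 0, 0, 1]
  ]
}}

```text
time_s: 1.65
ee_pos: [0.5072, -0.0339, 0.2053]
eef_rot: [3.142, -0.0, 3.1]
force: [1.0, 0.3, 1.2]
grip_width: 0.0944
grip_force: 0.0
```

>>> {"method": "jog_arm", "body": {
  "motion": [
    [-0.01, -0.048, 0, 0, 0, 0, 1],
    [-0.01, -0.048, 0, 0, 0, 0, 1],
    [0, -0.042, 0, 0, 0, 0, 1],
    [0, -0.026, 0, 0, 0, 0, 1],
    [0, 0, 0, 0, 0, 0, 1]
  ]
}}

```text
time_s: 2.15
ee_pos: [0.5199, -0.1993, 0.2048]
eef_rot: [3.142, -0.001, 3.096]
force: [0.6, 0.2, -0.0]
grip_width: 0.0939
grip_force: 0.0
```

```bash
python3 - <<'E'
from h import *
go([.55,-.2,.2],3.0996)
m=ctrl.camera_model("wrist"); import pickle; pickle.dump(m,open("w2.pkl","wb"))
cv2.imwrite("pics/w2.png",ctrl.camera("wrist")[:,:,::-1])
E
```

```text
t 2.15 pos [ 0.5199 -0.1993  0.2048] rot [ 3.1416e+00 -1.1000e-03  3.0964e+00] F [ 0.6  0.2 -0. ]
shift [-0.0301  0.0007  0.0047] turn [ 0.     -0.0011 -0.0032] grip 0.09394500281586426 0.0
```

View pics/w2.png

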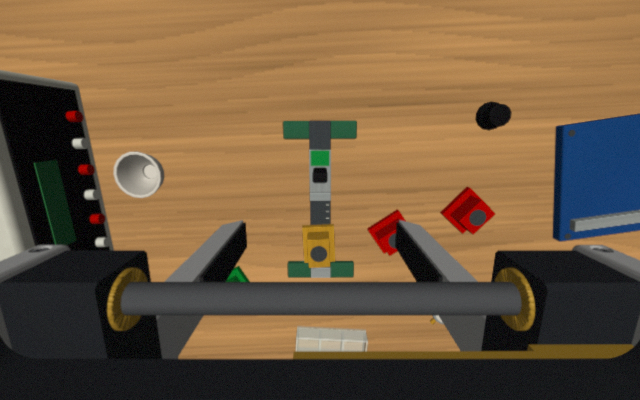

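The wrist view from over the caliper shows the die foot at (319,243), fixed jaw and far foot at (320,269), post at (320,172) and near foot at (320,130).

```bash
python3 - <<'E'
from h import *; import pickle
img=cv2.imread("pics/w2.png")[:,:,::-1].copy(); m=pickle.load(open("w2.pkl","rb"))
def rep(n,c,z):
    P=np.array([onz(m,p[0],z)[:2]*1000 for p in c.astype(float)],np.float32); print(n,cen(c).round(1),cv2.boundingRect(c),[np.round(v,1) for v in cv2.minAreaRect(P)])
for c in blobs(img,(60,80,30),(90,255,110),20,(270,110,370,285)): rep("foot",c,.010)
for c in blobs(img,(15,110,40),(32,255,255),100,(285,215,350,270)): rep("brass z26",c,.026); rep("brass z38",c,.054)
for c in blobs(img,(0,0,0),(180,255,30),10,(300,155,340,200)): rep("post64",c,.064)
for x in range(150,215,3): print(x,img[x,320].tolist(),end=" ")
cv2.imwrite("pics/w2c.png",cv2.resize(img[115:285,270:370],(352,600),interpolation=cv2.INTER_CUBIC)[:,:,::-1])
E
```

```text
foot [343. 129.] (331, 121, 25, 17) [array([ 457.2, -169.3]), array([29.4, 18.9]), np.float64(87.4)]
foot [296.1 129.2] (284, 121, 25, 17) [array([ 454.6, -226.3]), array([29.4, 18.9]), np.float64(87.4)]
foot [341.5 268.7] (331, 262, 22, 15) [array([ 641.5, -176.6]), array([28.5, 20.6]), np.float64(87.8)]
foot [298.4 269.3] (288, 262, 22, 15) [array([ 638.9, -234.6]), array([28.2, 20.6]), np.float64(87.4)]
brass z26 [316.7 240.3] (285, 215, 65, 55) [array([ 595.7, -207.6]), array([82.5, 72.7]), np.float64(87.4)]
brass z38 [316.7 240.3] (285, 215, 65, 55) [array([ 584.5, -206.8]), array([76., 67.]), np.float64(87.4)]
post64 [319.6 174.9] (314, 168, 13, 14) [array([ 503.1, -199.3]), array([12.9, 14.1]), np.float64(87.4)]
150 [89, 125, 98] 153 [20, 130, 55] 156 [16, 126, 51] 159 [17, 127, 54] 162 [22, 128, 54] 165 [65, 131, 78] 168 [33, 32, 32] 171 [3, 4, 7] 174 [24, 21, 25] 177 [27, 21, 27] 180 [17, 22, 21] 183 [111, 114, 110] 186 [135, 139, 132] 189 [136, 139, 136] 192 [128, 132, 127] 195 [139, 143, 139] 198 [142, 145, 139] 201 [71, 73, 74] 204 [56, 59, 60] 207 [56, 61, 61] 210 [53, 55, 59] 213 [58, 62, 62]
```

View pics/w2c.png

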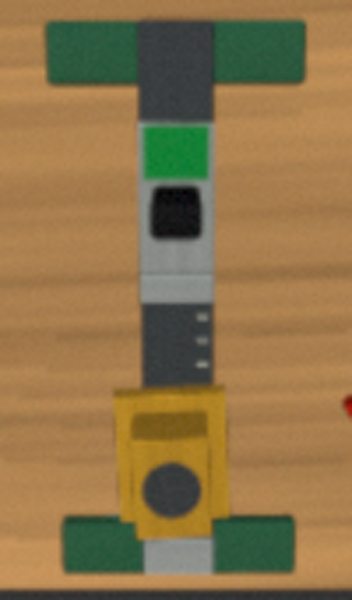

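The crop confirms the layout. The post is at (0.504,-0.1994), so the jaw opening is about 91 mm, leaving 43 mm of travel before it shuts on the die. I'll descend and grip the post.

>>> {"method": "jog_arm", "body": {
  "motion": [
    [0.008, 0, 0.03, 0, 0, -0.003, 0],
    [0.008, 0, 0.04, 0, 0, 0, 0],
    [0, 0, 0.04, 0, 0, 0, 0],
    [0, 0, 0.03, 0, 0, 0, 0],
    [0, 0, 0, 0, 0, 0, 0]
  ]
}}

```text
time_s: 2.7
ee_pos: [0.5027, -0.1939, 0.0621]
eef_rot: [3.139, -0.006, 3.104]
force: [-0.7, -0.2, 0.9]
grip_width: 0.0574
grip_force: 0.0
```

```bash
python3 - <<'E'
from h import *
go([.504,-.1994,.034],3.0996)
m=ctrl.camera_model("wrist"); I=ctrl.camera("wrist")
c=[blobs(I,(0,0,0),(180,255,38),15,(280,120,360,250))]
for b in c[0]: print(cv2.boundingRect(b),onz(m,cen(b),.064))
p=proj(m,[.504,-.1994,.064]);print(p); x,y=p.astype(int)
cv2.imwrite("pics/w3.png",cv2.resize(I[max(y-60,0):y+60,x-80:x+80],(640,480))[:,:,::-1])
E
```

```text
t 2.7 pos [ 0.5027 -0.1939  0.0621] rot [ 3.139 -0.006  3.104] F [-0.7 -0.2  0.9]
shift [-0.0017 -0.0055  0.0281] turn [ 0.0026 -0.006   0.0044] grip 0.05740932862017909 0.0
(300, 217, 23, 33) [ 0.50066393 -0.19959224  0.064     ]
[311.98824518 238.64852544]
```

View pics/w3.png

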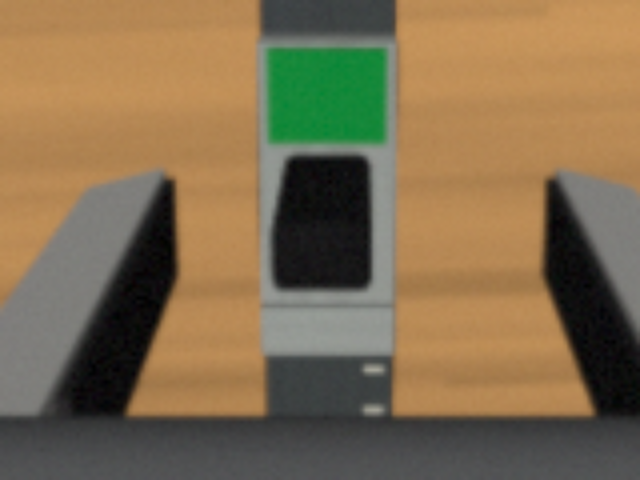

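The crop shows the post between the open fingers, its top centred at about (311,241) px, within 2 mm of the estimate. I'll go down the rest of the way.

>>> {"method": "jog_arm", "body": {
  "motion": [
    [-0.001, 0, 0.014, 0, 0, 0, 0],
    [-0.001, 0, 0.014, 0, 0, 0, 0],
    [0, 0, 0, 0, 0, 0, 0],
    [0, 0, 0, 0, 0, 0, 0]
  ]
}}

```text
time_s: 3.15
ee_pos: [0.5066, -0.1961, 0.0376]
eef_rot: [3.142, -0.0, 3.103]
force: [-0.0, -0.2, -0.4]
grip_width: 0.0471
grip_force: 0.0
```

```bash
python3 - <<'E'
from h import *
go([.505,-.1995,.034],3.0996)
E
```

```text
t 3.15 pos [ 0.5066 -0.1961  0.0376] rot [ 3.1416e+00 -1.0000e-04  3.1028e+00] F [-0.  -0.2 -0.4]
shift [ 0.0015 -0.0035  0.0036] turn [ 0.     -0.0001  0.0032] grip 0.04706400055214732 0.0
```

>>> {"method": "jog_arm", "body": {
  "motion": [
    [0, -0.0035, 0.003, 0, 0, 0.003, 0],
    [0, 0, 0, 0, 0, 0, 0],
    [0, 0, 0, 0, 0, 0, -0.9],
    [0, 0, 0, 0, 0, 0, -0.9],
    [0, 0, 0, 0, 0, 0, -0.9]
  ],
  "squeeze": 30
}}

```text
time_s: 3.65
ee_pos: [0.5064, -0.1996, 0.0346]
eef_rot: [-3.141, 0.0, 3.1]
force: [0.1, 0.6, -0.5]
grip_width: 0.0263
grip_force: 0.0
```

>>> {"method": "jog_arm", "body": {
  "motion": [
    [0, 0, 0, 0, 0, 0, -0.9],
    [0, 0, 0, 0, 0, 0, -0.9]
  ]
}}

```text
time_s: 3.85
ee_pos: [0.5064, -0.2, 0.0345]
eef_rot: [-3.141, 0.0, 3.1]
force: [-1.0, -3.6, 0.2]
grip_width: 0.0156
grip_force: 30.0
```

>>> {"method": "jog_arm", "body": {
  "motion": [
    [-0.004, 0, 0, 0, 0, 0, -0.9],
    [-0.008, 0, 0, 0, 0, 0, -0.9],
    [-0.008, 0, 0, 0, 0, 0, -0.9],
    [-0.007, 0, 0, 0, 0, 0, -0.9],
    [-0.004, 0, 0, 0, 0, 0, -0.9]
  ]
}}

```text
time_s: 4.35
ee_pos: [0.5382, -0.2013, 0.0345]
eef_rot: [-3.141, 0.0, 3.1]
force: [-2.0, -4.3, 2.5]
grip_width: 0.0158
grip_force: 30.0
```

>>> {"method": "jog_arm", "body": {
  "motion": [
    [-0.003, 0, 0, 0, 0, 0, -0.9],
    [-0.002, 0, 0, 0, 0, 0, -0.9],
    [-0.002, 0, 0, 0, 0, 0, -0.9]
  ]
}}

```text
time_s: 4.65
ee_pos: [0.5445, -0.2015, 0.0345]
eef_rot: [-3.141, -0.001, 3.1]
force: [-6.0, -3.9, 4.0]
grip_width: 0.0156
grip_force: 30.0
```

>>> {"method": "jog_arm", "body": {
  "motion": [
    [-0.001, 0, 0, 0, 0, 0, -0.9],
    [-0.001, 0, 0, 0, 0, 0, -0.9]
  ]
}}

```text
time_s: 4.85
ee_pos: [0.5464, -0.2016, 0.0345]
eef_rot: [-3.141, -0.001, 3.1]
force: [-5.1, -5.3, 3.6]
grip_width: 0.0158
grip_force: 30.0
```

>>> {"method": "jog_arm", "body": {
  "motion": [
    [-0.001, 0, 0, 0, 0, 0, -0.9]
  ]
}}

```text
time_s: 4.95
ee_pos: [0.5474, -0.2016, 0.0345]
eef_rot: [-3.141, -0.001, 3.1]
force: [-5.8, -3.8, 3.9]
grip_width: 0.0163
grip_force: 30.0
```

>>> {"method": "jog_arm", "body": {
  "motion": [
    [-0.001, 0, 0, 0, 0, 0, -0.9]
  ]
}}

```text
time_s: 5.05
ee_pos: [0.5479, -0.2016, 0.0345]
eef_rot: [-3.141, -0.002, 3.1]
force: [-15.1, -4.1, 10.9]
grip_width: 0.0158
grip_force: 30.0
```

>>> {"method": "jog_arm", "body": {
  "motion": [
    [0, 0, 0, 0, 0, 0, -0.9],
    [0, 0, 0, 0, 0, 0, -0.9]
  ]
}}

```text
time_s: 5.25
ee_pos: [0.5479, -0.2016, 0.0345]
eef_rot: [-3.141, -0.002, 3.1]
force: [-9.1, -4.3, 6.2]
grip_width: 0.0158
grip_force: 30.0
```

>>> {"method": "jog_arm", "body": {
  "motion": [
    [0, 0, 0, 0, 0, 0, -0.9],
    [0, 0, 0, 0, 0, 0, -0.9]
  ]
}}

```text
time_s: 5.45
ee_pos: [0.5479, -0.2016, 0.0345]
eef_rot: [-3.141, -0.002, 3.1]
force: [-9.6, -4.1, 6.4]
grip_width: 0.0159
grip_force: 30.0
```

>>> {"method": "jog_arm", "body": {
  "motion": [
    [-0.0004, 0, 0, 0, 0, 0, -0.9],
    [0, 0, 0, 0, 0, 0, -0.9],
    [0, 0, 0, 0, 0, 0, -0.9]
  ]
}}

```text
time_s: 5.75
ee_pos: [0.5479, -0.2016, 0.0345]
eef_rot: [-3.142, -0.003, 3.1]
force: [-12.9, -4.8, 9.5]
grip_width: 0.0157
grip_force: 30.0
```

>>> {"method": "jog_arm", "body": {
  "motion": [
    [-0.0003, 0, 0, 0, 0, 0, -0.9],
    [0, 0, 0, 0, 0, 0, -0.9],
    [0, 0, 0, 0, 0, 0, -0.9]
  ]
}}

```text
time_s: 6.05
ee_pos: [0.5479, -0.2016, 0.0346]
eef_rot: [3.142, -0.004, 3.1]
force: [-15.1, -2.7, 10.5]
grip_width: 0.0156
grip_force: 30.0
```

Nipped at about 13 N and held. Now I'll back off a few mm, release and rise.

>>> {"method": "jog_arm", "body": {
  "motion": [
    [0.002, 0, 0, 0, 0, 0, -0.9],
    [0.004, 0, 0, 0, 0, 0, -0.9],
    [0, 0, 0, 0, 0, 0, 0],
    [0, 0, 0, 0, 0, 0, 0],
    [0, 0, 0, 0, 0, 0, 0]
  ]
}}

```text
time_s: 6.55
ee_pos: [0.5432, -0.2008, 0.0344]
eef_rot: [3.141, -0.0, 3.1]
force: [-1.5, -0.1, 0.3]
grip_width: 0.0367
grip_force: 0.0
```

>>> {"method": "jog_arm", "body": {
  "motion": [
    [0, 0, -0.02, 0, 0, 0, 0],
    [0, 0, -0.04, 0, 0, 0, 0],
    [0, 0, -0.04, 0, 0, 0, 0],
    [0, 0, 0, 0, 0, 0, 0],
    [0, 0, 0, 0, 0, 0, 0]
  ]
}}

```text
time_s: 7.05
ee_pos: [0.5433, -0.201, 0.1349]
eef_rot: [-3.141, 0.001, 3.1]
force: [0.4, 0.9, -0.5]
grip_width: 0.0467
grip_force: 0.0
```

```bash
python3 - <<'E'
from h import *
go([.6065,-.204,.031],3.0996)
m=ctrl.camera_model("wrist"); I=ctrl.camera("wrist"); Rm=cv2.Rodrigues(np.array(m["rvec"]))[0]
p=proj(m,[.6065,-.204,.054]); print("stem exp px",p, "fixed jaw",proj(m,[.6314,-.2045,.026]))
k=cv2.inRange(cv2.cvtColor(I,cv2.COLOR_RGB2HSV),np.array((18,150,60)),np.array((30,255,255)))
x,y=p.astype(int); y0=max(y-100,0); cv2.imwrite("pics/w4.png",cv2.resize(I[y0:y+60,x-80:x+80],(600,(y+60-y0)*600//160))[:,:,::-1]); print(x-80,y0)
E
```

```text
t 7.05 pos [ 0.5433 -0.201   0.1349] rot [-3.1412e+00  1.3000e-03  3.1000e+00] F [ 0.4  0.9 -0.5]
shift [-0.0631 -0.0003  0.104 ] turn [-0.0004  0.0013  0.0004] grip 0.04669598899370255 0.0
stem exp px [320.38670518 268.47057802] fixed jaw [320.94063683 278.00069413]
240 168
```

View pics/w4.png

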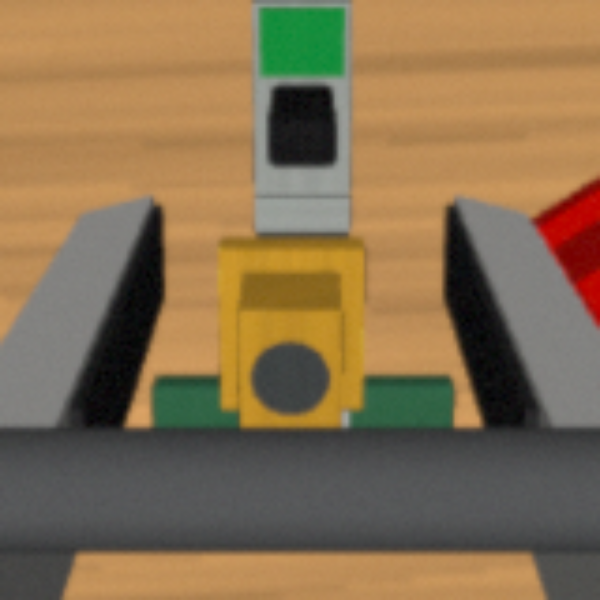

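The crop shows the die stem cap at (317.6,268.8), 2.4 mm to the right side (-y) of the bed axis and square to the jaws. I'll aim at (0.6065,-0.2064).

>>> {"method": "jog_arm", "body": {
  "motion": [
    [-0.02, -0.001, 0, 0, 0, 0, 0],
    [-0.03, -0.0017, 0, 0, 0, 0, 0],
    [-0.013, 0, 0.02, 0, 0, 0, 0],
    [0, 0, 0.04, 0, 0, 0, 0],
    [0, 0, 0.025, 0, 0, 0, 0]
  ]
}}

```text
time_s: 7.6
ee_pos: [0.6045, -0.2056, 0.0448]
eef_rot: [3.14, -0.005, 3.1]
force: [0.3, -0.4, -0.3]
grip_width: 0.0472
grip_force: 0.0
```

>>> {"method": "jog_arm", "body": {
  "motion": [
    [0, 0, 0.008, 0, 0, 0, 0],
    [0, 0, 0, 0, 0, 0, 0],
    [0, 0, 0, 0, 0, 0, 0]
  ]
}}

```text
time_s: 7.9
ee_pos: [0.6063, -0.2067, 0.0425]
eef_rot: [-3.141, 0.001, 3.1]
force: [-0.1, 0.4, 0.7]
grip_width: 0.0466
grip_force: 0.0
```

```bash
python3 - <<'E'
from h import *
go([.6065,-.2064,.031],3.0996)
E
```

```text
t 7.9 pos [ 0.6063 -0.2067  0.0425] rot [-3.1412e+00  1.1000e-03  3.0998e+00] F [-0.1  0.4  0.7]
shift [-0.0001  0.0003  0.0115] turn [-0.0004  0.0011  0.0002] grip 0.04664800646545485 0.0
```

>>> {"method": "jog_arm", "body": {
  "motion": [
    [0, 0, 0.0115, 0, 0, 0, 0],
    [0, 0, 0, 0, 0, 0, 0],
    [0, 0, 0, 0, 0, 0, -0.7],
    [0, 0, 0, 0, 0, 0, -0.7],
    [0, 0, 0, 0, 0, 0, -0.7]
  ],
  "squeeze": 45
}}

```text
time_s: 8.4
ee_pos: [0.606, -0.2066, 0.0303]
eef_rot: [-3.141, 0.0, 3.1]
force: [-2.0, -8.7, 4.1]
grip_width: 0.0268
grip_force: 4.0
```

>>> {"method": "jog_arm", "body": {
  "motion": [
    [0, 0, 0, 0, 0, 0, -0.7],
    [0, 0, 0, 0, 0, 0, -0.7]
  ]
}}

```text
time_s: 8.6
ee_pos: [0.606, -0.2067, 0.0304]
eef_rot: [-3.141, 0.001, 3.1]
force: [-1.9, -1.2, 3.2]
grip_width: 0.0257
grip_force: 45.0
```

>>> {"method": "jog_arm", "body": {
  "motion": [
    [0, 0, -0.002, 0, 0, 0, -0.7],
    [0, 0, -0.008, 0, 0, 0, -0.7],
    [0, 0, -0.03, 0, 0, 0, -0.7],
    [0, 0, -0.03, 0, 0, 0, -0.7],
    [0, 0, 0, 0, 0, 0, -0.7]
  ]
}}

```text
time_s: 9.1
ee_pos: [0.6076, -0.207, 0.1043]
eef_rot: [-3.139, 0.006, 3.1]
force: [0.1, -0.7, -4.1]
grip_width: 0.0255
grip_force: 45.0
```

```bash
python3 - <<'E'
from h import *
# approach: die centre 15 mm short of seat, 24/20 from corner (die x along corner x), plate yaw .1065
y=.1065; u=np.array([np.cos(y),np.sin(y)]); v=np.array([-np.sin(y),np.cos(y)]); C=np.array([.572,.2233])
for a,b in((24,20),(36,32)): print(a,b,C-u*a/1e3-v*b/1e3)
P=C-u*.036-v*.032
go([*P,.1],np.pi+y)
E
```

```text
24 20 [0.55026195 0.20086214]
36 32 [0.53960553 0.18765455]
t 9.1 pos [ 0.6076 -0.207   0.1043] rot [-3.1394  0.0062  3.0999] F [ 0.1 -0.7 -4.1]
shift [0.0844 0.3915 0.003 ] turn [-0.0027  0.0061 -0.1482] grip 0.025536669268812297 44.9977844953537
```

>>> {"method": "jog_arm", "body": {
  "motion": [
    [0.005, 0.02, 0, 0, 0, 0, -0.7],
    [0.01, 0.04, 0, 0, 0, 0, -0.7],
    [0.01, 0.045, 0, 0, 0, 0, -0.7],
    [0.01, 0.045, 0, 0, 0, 0, -0.7],
    [0.01, 0.045, 0, 0, 0, 0, -0.7]
  ]
}}

```text
time_s: 9.6
ee_pos: [0.5678, -0.0081, 0.0985]
eef_rot: [3.141, -0.002, 3.099]
force: [0.7, 0.5, -3.5]
grip_width: 0.026
grip_force: 45.0
```

>>> {"method": "jog_arm", "body": {
  "motion": [
    [0.01, 0.045, 0, 0, 0, 0, -0.7],
    [0.01, 0.045, 0, 0, 0, 0, -0.7],
    [0.01, 0.045, 0, 0, 0, 0, -0.7],
    [0.005, 0.03, 0, 0, 0, -0.07, -0.7],
    [0, 0, 0, 0, 0, -0.078, -0.7]
  ]
}}

```text
time_s: 10.1
ee_pos: [0.5395, 0.16, 0.0986]
eef_rot: [3.141, -0.002, -3.029]
force: [0.3, -0.8, -5.5]
grip_width: 0.0253
grip_force: 45.0
```

>>> {"method": "jog_arm", "body": {
  "motion": [
    [0, 0, 0, 0, 0, 0, -0.7],
    [0, 0, 0, 0, 0, 0, -0.7]
  ]
}}

```text
time_s: 10.3
ee_pos: [0.5406, 0.1561, 0.099]
eef_rot: [-3.141, -0.001, -3.038]
force: [-0.6, 0.1, -5.3]
grip_width: 0.0255
grip_force: 45.0
```

```bash
python3 - <<'E'
from h import *; import pickle
go([.5396,.1877,.0304],np.pi+.1065)
m=ctrl.camera_model("wrist"); I=ctrl.camera("wrist"); pickle.dump(m,open("w5.pkl","wb")); cv2.imwrite("pics/w5.png",I[:,:,::-1])
E
```

```text
t 10.3 pos [0.5406 0.1561 0.099 ] rot [-3.1414e+00 -1.4000e-03 -3.0379e+00] F [-0.6  0.1 -5.3]
shift [-0.0023  0.0315  0.0686] turn [-0.0002 -0.0014 -0.0028] grip 0.025492082833712914 44.99767005443573
```

View pics/w5.png

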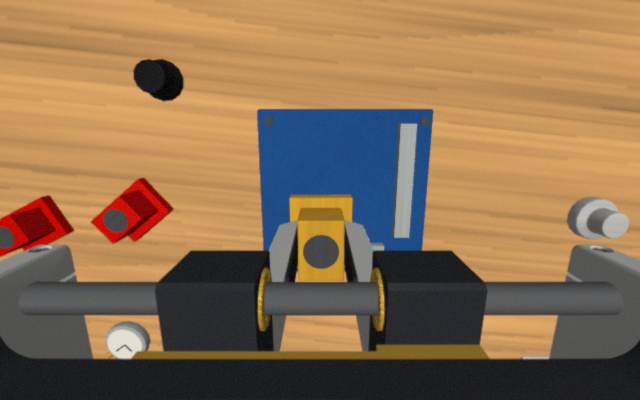

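The wrist view shows the die held upright at (320,235) and square to the plate, with the +y bar at (405,180) and the +x bar partly hidden behind the fingers.

```bash
python3 - <<'E'
from h import *; import pickle
m=pickle.load(open("w5.pkl","rb")); I=cv2.imread("pics/w5.png")[:,:,::-1].copy()
def line(pts,z):
    Q=np.array([onz(m,p,z)[:2]*1000 for p in pts],np.float32); l=cv2.fitLine(Q,cv2.DIST_HUBER,0,.01,.01).ravel(); print(l.round(2),"ang",round(float(np.arctan2(l[1],l[0])),4),"resid",round(float(np.std((Q-l[2:])@[-l[1],l[0]])),2)); return l
H=cv2.cvtColor(I,cv2.COLOR_RGB2HSV); blue=cv2.inRange(H,(100,120,30),(125,255,255)); br=cv2.inRange(H,(15,150,60),(32,255,255)); g=cv2.inRange(H,(0,0,90),(180,70,255))
print("rear plate edge"); line([(x,np.argmax(blue[90:150,x]>0)+90-.5) for x in range(268,424,2)],.014)
print("stop_y inner(top)"); L=line([(np.argmax(g[y,385:425]>0)+385-.5,y) for y in range(130,230,2)],.023)
print("stop_y outer(top)"); line([(424-np.argmax(g[y,385:425][::-1]>0)+.5,y) for y in range(130,230,2)],.023)
zu=.099-.0144
print("die foot rear edge (under)"); line([(x,np.argmax(br[180:225,x]>0)+180-.5) for x in range(294,350,2)],zu+.01)
print("foot sides"); 
for y in (200,205): r=np.where(br[y,270:370]>0)[0]+270; print(onz(m,(r[0]-.5,y),zu+.01),onz(m,(r[-1]+.5,y),zu+.01))
E
```

```text
rear plate edge
[ 1.0000e-01 -9.9000e-01  4.5837e+02  1.6550e+02] ang -1.4675 resid 0.0
stop_y inner(top)
[9.9000e-01 1.0000e-01 5.1572e+02 2.1920e+02] ang 0.1019 resid 0.37
stop_y outer(top)
[9.9000e-01 1.0000e-01 5.1663e+02 2.3334e+02] ang 0.1014 resid 3.45
die foot rear edge (under)
[ 1.3000e-01 -9.9000e-01  5.1576e+02  1.5385e+02] ang -1.4433 resid 0.18
foot sides
[0.52093424 0.13449653 0.0946    ] [0.51692709 0.17323333 0.0946    ]
[0.5241693  0.13475473 0.0946    ] [0.52014672 0.17364257 0.0946    ]
```

>>> {"method": "jog_arm", "body": {
  "motion": [
    [-0.0016, 0.017, 0, 0, 0, 0, -0.7],
    [-0.0016, 0.017, 0.01, 0, 0, 0.003, -0.7],
    [0, 0, 0.025, 0, 0, 0, -0.7],
    [0, 0, 0.02, 0, 0, 0, -0.7],
    [0, 0, 0.004, 0, 0, 0, -0.7]
  ]
}}

```text
time_s: 10.85
ee_pos: [0.5393, 0.1907, 0.0386]
eef_rot: [-3.141, -0.004, -3.04]
force: [-0.0, 0.2, -4.7]
grip_width: 0.0257
grip_force: 45.0
```

>>> {"method": "jog_arm", "body": {
  "motion": [
    [0, 0, 0, 0, 0, 0, -0.7],
    [0, 0, 0, 0, 0, 0, -0.7]
  ]
}}

```text
time_s: 11.05
ee_pos: [0.5412, 0.1909, 0.042]
eef_rot: [3.141, 0.001, -3.039]
force: [-0.0, -0.9, -3.5]
grip_width: 0.0258
grip_force: 45.0
```

```bash
python3 - <<'E'
from h import *
go([.5404,.1896,.0284],np.pi+.102)
E
```

```text
t 11.05 pos [0.5412 0.1909 0.042 ] rot [ 3.1413e+00  1.5000e-03 -3.0391e+00] F [-0.  -0.9 -3.5]
shift [ 0.0009 -0.0012  0.0136] turn [0.0003 0.0015 0.0005] grip 0.02584622893737688 44.9977844953537
```

>>> {"method": "jog_arm", "body": {
  "motion": [
    [0, 0, 0.006, 0, 0, 0, -0.7],
    [0, 0, 0.005, 0, 0, 0, -0.7],
    [0, 0, 0, 0, 0, 0, -0.7],
    [0, 0, 0, 0, 0, 0, -0.7]
  ]
}}

```text
time_s: 11.45
ee_pos: [0.5405, 0.1907, 0.0299]
eef_rot: [-3.142, -0.0, -3.038]
force: [0.4, 0.4, -5.0]
grip_width: 0.0258
grip_force: 45.0
```

>>> {"method": "jog_arm", "body": {
  "motion": [
    [0, 0, 0.001, 0, 0, 0, -0.7],
    [0, 0, 0, 0, 0, 0, -0.7]
  ]
}}

```text
time_s: 11.65
ee_pos: [0.5406, 0.1907, 0.029]
eef_rot: [3.142, 0.0, -3.038]
force: [0.4, -0.7, -4.3]
grip_width: 0.0257
grip_force: 45.0
```

>>> {"method": "jog_arm", "body": {
  "motion": [
    [0, 0, 0.001, 0, 0, 0, -0.7],
    [0, 0, 0, 0, 0, 0, -0.7]
  ]
}}

```text
time_s: 11.85
ee_pos: [0.5407, 0.1907, 0.0283]
eef_rot: [3.142, 0.0, -3.038]
force: [-2.5, -0.8, 0.4]
grip_width: 0.026
grip_force: 45.0
```

>>> {"method": "jog_arm", "body": {
  "motion": [
    [-0.003, 0.003, 0, 0, 0, 0, -0.7],
    [-0.004, 0.004, 0, 0, 0, 0, -0.7],
    [-0.002, 0.001, 0, 0, 0, 0, -0.7],
    [0, 0, 0, 0, 0, 0, -0.7]
  ]
}}

```text
time_s: 12.25
ee_pos: [0.549, 0.1999, 0.0283]
eef_rot: [3.141, 0.0, -3.038]
force: [-2.3, -1.4, 5.1]
grip_width: 0.0258
grip_force: 45.0
```

>>> {"method": "jog_arm", "body": {
  "motion": [
    [0, 0.001, 0, 0, 0, 0, -0.7],
    [0, 0.001, 0, 0, 0, 0, -0.7]
  ]
}}

```text
time_s: 12.45
ee_pos: [0.5491, 0.2013, 0.0283]
eef_rot: [-3.141, 0.001, -3.038]
force: [0.1, -5.0, 3.0]
grip_width: 0.0254
grip_force: 45.0
```

>>> {"method": "jog_arm", "body": {
  "motion": [
    [0, 0.001, 0, 0, 0, 0, -0.7],
    [0, 0, 0, 0, 0, 0, -0.7]
  ]
}}

```text
time_s: 12.65
ee_pos: [0.549, 0.2025, 0.0283]
eef_rot: [-3.141, 0.001, -3.038]
force: [2.5, -4.5, 4.1]
grip_width: 0.0254
grip_force: 45.0
```

>>> {"method": "jog_arm", "body": {
  "motion": [
    [0, 0.001, 0, 0, 0, 0, -0.7],
    [0, 0, 0, 0, 0, 0, -0.7]
  ]
}}

```text
time_s: 12.85
ee_pos: [0.5489, 0.2029, 0.0283]
eef_rot: [-3.14, 0.001, -3.038]
force: [2.7, -9.9, 5.3]
grip_width: 0.0255
grip_force: 45.0
```

>>> {"method": "jog_arm", "body": {
  "motion": [
    [0, 0.001, 0, 0, 0, 0, -0.7],
    [0, 0, 0, 0, 0, 0, -0.7]
  ]
}}

```text
time_s: 13.05
ee_pos: [0.5489, 0.2029, 0.0284]
eef_rot: [-3.139, 0.001, -3.039]
force: [0.9, -16.7, 6.4]
grip_width: 0.0253
grip_force: 45.0
```

>>> {"method": "jog_arm", "body": {
  "motion": [
    [0, 0.0005, 0, 0, 0, 0, -0.7],
    [0, 0, 0, 0, 0, 0, -0.7]
  ]
}}

```text
time_s: 13.25
ee_pos: [0.5489, 0.203, 0.0284]
eef_rot: [-3.138, 0.001, -3.039]
force: [1.0, -19.3, 7.1]
grip_width: 0.0256
grip_force: 45.0
```

>>> {"method": "jog_arm", "body": {
  "motion": [
    [-0.001, 0, 0, 0, 0, 0, -0.7],
    [-0.001, 0, 0, 0, 0, 0, -0.7]
  ]
}}

```text
time_s: 13.45
ee_pos: [0.5492, 0.203, 0.0283]
eef_rot: [-3.138, -0.004, -3.039]
force: [-18.5, -23.1, 21.1]
grip_width: 0.0259
grip_force: 45.0
```

>>> {"method": "jog_arm", "body": {
  "motion": [
    [-0.001, 0, 0, 0, 0, 0, -0.7],
    [0, 0, 0, 0, 0, 0, -0.7]
  ]
}}

```text
time_s: 13.65
ee_pos: [0.5493, 0.203, 0.0284]
eef_rot: [-3.138, -0.006, -3.038]
force: [-19.9, -23.0, 23.2]
grip_width: 0.0257
grip_force: 45.0
```

>>> {"method": "jog_arm", "body": {
  "motion": [
    [-0.001, 0, 0, 0, 0, 0, -0.7],
    [0, 0, 0, 0, 0, 0, -0.7]
  ]
}}

```text
time_s: 13.85
ee_pos: [0.5496, 0.203, 0.0284]
eef_rot: [-3.138, -0.008, -3.038]
force: [-24.7, -23.7, 28.2]
grip_width: 0.0258
grip_force: 45.0
```

Downward force has grown to 28 N, so friction may be holding the die. I'll ease it upward.

>>> {"method": "jog_arm", "body": {
  "motion": [
    [0, 0, -0.0005, 0, 0, 0, -0.7],
    [0, 0, 0, 0, 0, 0, -0.7]
  ]
}}

```text
time_s: 14.05
ee_pos: [0.5495, 0.203, 0.0285]
eef_rot: [-3.138, -0.008, -3.038]
force: [-22.1, -22.7, 23.0]
grip_width: 0.0258
grip_force: 45.0
```

>>> {"method": "jog_arm", "body": {
  "motion": [
    [0, 0, -0.0005, 0, 0, 0, -0.7],
    [0, 0, 0, 0, 0, 0, -0.7]
  ]
}}

```text
time_s: 14.25
ee_pos: [0.5495, 0.203, 0.0285]
eef_rot: [-3.138, -0.008, -3.038]
force: [-20.1, -22.1, 16.1]
grip_width: 0.0256
grip_force: 45.0
```

```bash
python3 - <<'E'
from h import *; import pickle
o=ctrl.get_obs(); print(o["moment"].round(2),o["force"].round(1))
m=ctrl.camera_model("wrist"); I=ctrl.camera("wrist"); pickle.dump(m,open("w6.pkl","wb")); cv2.imwrite("pics/w6.png",I[:,:,::-1])
S=ctrl.camera("side"); cv2.imwrite("pics/s6.png",S[:,:,::-1]); T=ctrl.camera("top"); cv2.imwrite("pics/t6.png",T[:,:,::-1])
p=proj(ctrl.camera_model("side"),[.56,.2,.03]);q=proj(ctrl.camera_model("top"),[.56,.2,.03]); print(p,q)
x,y=p.astype(int); a=cv2.resize(S[y-35:y+35,x-45:x+45],(540,420),interpolation=cv2.INTER_CUBIC)
b=cv2.resize(I[100:300,220:460],(240,200)); c=np.zeros((600,800,3),np.uint8); c[:420,:540]=a; c[:200,545:785]=b
x,y=q.astype(int); c[425:600,:250]=cv2.resize(T[y-25:y+25,x-36:x+36],(250,175),interpolation=cv2.INTER_CUBIC)
c[210:600,545:800]=cv2.resize(I[180:300,300:378],(255,390),interpolation=cv2.INTER_CUBIC)
cv2.imwrite("pics/c6.png",c[:,:,::-1])
E
```

```text
[-4.25  3.74  0.2 ] [-20.1 -22.1  16.1]
[330.22179444 268.44994198] [250.79062363 218.3817587 ]
```

View pics/c6.png

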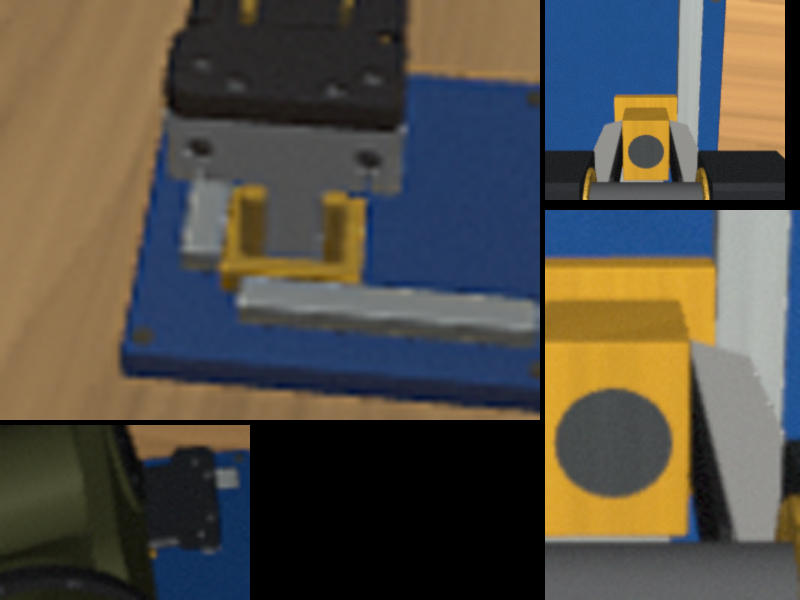

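The composite shows the die foot up against the +y bar with no gap. At the +x bar it is close, possibly touching. I'll measure where the foot's rear edge lies.

```bash
python3 - <<'E'
from h import *; import pickle
m=pickle.load(open("w6.pkl","rb")); I=cv2.imread("pics/w6.png")[:,:,::-1].copy(); H=cv2.cvtColor(I,cv2.COLOR_RGB2HSV)
blue=cv2.inRange(H,(100,120,30),(125,255,255)); br=cv2.inRange(H,(15,150,60),(32,255,255)); g=cv2.inRange(H,(0,0,90),(180,70,255))
y=.102; U=np.array([np.cos(y),np.sin(y)]); V=np.array([-U[1],U[0]])
def line(n,pts,z):
    Q=np.array([onz(m,p,z)[:2]*1000 for p in pts],np.float32); l=cv2.fitLine(Q,cv2.DIST_HUBER,0,.01,.01).ravel(); print(n,"u",(U@l[2:]).round(1),"v",(V@l[2:]).round(1),"ang",round(float(np.arctan(l[1]/l[0])),4),"resid",round(float(np.std((Q-l[2:])@[-l[1],l[0]])),2))
# edges by profile: half-level crossing of brass/blue hue via red channel
def cross(p):
    p=p.astype(float); h=(p[0]+p[-1])/2; i=np.argmax((p>h)!=(p[0]>h)); return i-1+(h-p[i-1])/(p[i]-p[i-1])
r=np.where(br[200:].any(0))[0]
ys=np.where(br[:,300:340].any(1))[0]; y0=ys[ys>150][0]; xs=np.where(br[y0+4])[0]; xs=xs[(xs>250)&(xs<400)]; print(y0,xs[0],xs[-1])
line("die rear",[(x,y0-6+cross(I[y0-6:y0+5,x,0])) for x in range(xs[0]+4,xs[-1]-3,2)],.024)
line("die left side",[(xs[0]-6+cross(I[y,xs[0]-6:xs[0]+7,0]),y) for y in range(y0+3,y0+22)],.024)
bx=np.where(blue[60,200:420])[0]+200; rear=[(x,np.argmax(blue[:120,x]>0)-.5) for x in range(bx[0]+10,xs[-1],4)]; print(rear[0],rear[-1]); line("plate rear",rear,.014)
gy=[(x,np.argmax(g[0:150,x]>0)) for x in range(xs[-1]+4,xs[-1]+22,3)]; print(gy)
E
```

```text
195 289 351
die rear u 542.1 v 143.4 ang -1.4646 resid 0.03
die left side u 550.9 v 125.8 ang 0.1147 resid 0.05Traceback (most recent call last):
  File "<stdin>", line 14, in <module>
IndexError: index 0 is out of bounds for axis 0 with size 0
```

>>> {"method": "jog_arm", "body": {
  "motion": [
    [0, -0.0008, -0.0008, 0, 0, 0, -0.7],
    [0, 0, 0, 0, 0, 0, -0.7]
  ]
}}

```text
time_s: 14.6
ee_pos: [0.5499, 0.203, 0.0286]
eef_rot: [-3.139, -0.007, -3.038]
force: [-12.9, -13.8, 4.7]
grip_width: 0.0256
grip_force: 45.0
```

>>> {"method": "jog_arm", "body": {
  "motion": [
    [-0.0005, 0, -0.0003, 0, 0, 0, -0.7],
    [0, 0, 0, 0, 0, 0, -0.7]
  ]
}}

```text
time_s: 14.8
ee_pos: [0.5499, 0.203, 0.0286]
eef_rot: [-3.139, -0.008, -3.038]
force: [-15.0, -13.4, 5.3]
grip_width: 0.0258
grip_force: 45.0
```

>>> {"method": "jog_arm", "body": {
  "motion": [
    [-0.0005, 0, -0.0003, 0, 0, 0, -0.7],
    [0, 0, 0, 0, 0, 0, -0.7]
  ]
}}

```text
time_s: 15.0
ee_pos: [0.5499, 0.2031, 0.0286]
eef_rot: [-3.139, -0.009, -3.038]
force: [-16.9, -14.4, 4.8]
grip_width: 0.0258
grip_force: 45.0
```

>>> {"method": "jog_arm", "body": {
  "motion": [
    [0, -0.0015, 0, 0, 0, 0, -0.7],
    [0, 0, 0, 0, 0, 0, -0.7]
  ]
}}

```text
time_s: 15.2
ee_pos: [0.55, 0.203, 0.0287]
eef_rot: [-3.141, -0.009, -3.038]
force: [-16.7, -4.0, 3.4]
grip_width: 0.0258
grip_force: 45.0
```

>>> {"method": "jog_arm", "body": {
  "motion": [
    [-0.0005, 0, -0.0002, 0, 0, 0, -0.7],
    [0, 0, 0, 0, 0, 0, -0.7]
  ]
}}

```text
time_s: 15.4
ee_pos: [0.55, 0.203, 0.0287]
eef_rot: [-3.141, -0.01, -3.038]
force: [-19.9, -4.6, 2.7]
grip_width: 0.0254
grip_force: 45.0
```

At 20 N along x with light loads elsewhere, nothing moves, so the die bears on the x bar. Now I'll restore the y push.

>>> {"method": "jog_arm", "body": {
  "motion": [
    [0, 0.001, 0, 0, 0, 0, -0.7],
    [0, 0.001, 0, 0, 0, 0, -0.7],
    [0, 0, 0, 0, 0, 0, -0.7]
  ]
}}

```text
time_s: 15.7
ee_pos: [0.5501, 0.2031, 0.0287]
eef_rot: [-3.138, -0.01, -3.038]
force: [-20.3, -18.0, 5.6]
grip_width: 0.0253
grip_force: 45.0
```

>>> {"method": "jog_arm", "body": {
  "motion": [
    [0, 0, 0, 0, 0, 0, -0.7],
    [0, 0, 0, 0, 0, 0, -0.7],
    [0, 0, 0, 0, 0, 0, -0.7]
  ]
}}

```text
time_s: 16.0
ee_pos: [0.5501, 0.2031, 0.0287]
eef_rot: [-3.138, -0.01, -3.038]
force: [-19.4, -18.9, 6.4]
grip_width: 0.0256
grip_force: 45.0
```

```bash
python3 - <<'E'
from h import *
o=ctrl.get_obs(); print(o["force"].round(1),o["moment"].round(2),o["ee_pos"].round(4))
m=ctrl.camera_model("wrist"); I=ctrl.camera("wrist"); y=.102; U=np.array([np.cos(y),np.sin(y)]); V=np.array([-U[1],U[0]])
br=cv2.inRange(cv2.cvtColor(I,cv2.COLOR_RGB2HSV),(15,150,60),(32,255,255))
def cross(p):
    p=p.astype(float); h=(p[0]+p[-1])/2; i=np.argmax((p>h)!=(p[0]>h)); return i-1+(h-p[i-1])/(p[i]-p[i-1])
def line(n,pts,z):
    Q=np.array([onz(m,p,z)[:2]*1000 for p in pts],np.float32); l=cv2.fitLine(Q,cv2.DIST_HUBER,0,.01,.01).ravel(); print(n,"u",(U@l[2:]).round(1),"v",(V@l[2:]).round(1),"ang",round(float(np.arctan(l[1]/l[0])),4))
ys=np.where(br[:,300:340].any(1))[0]; y0=ys[ys>150][0]; xs=np.where(br[y0+4])[0]; xs=xs[(xs>250)&(xs<400)]
line("die rear",[(x,y0-6+cross(I[y0-6:y0+5,x,0])) for x in range(xs[0]+4,xs[-1]-3,2)],.024)
H=cv2.cvtColor(I,cv2.COLOR_RGB2HSV); S=xs[-1]
# stop_y bar: inner top edge behind the die (above y0), blue->grey by red channel
line("stop_y inner",[(S-12+cross(I[y,S-12:S+14,0]),y) for y in range(y0-90,y0-8,3)],.023)
E
```

```text
[-19.4 -18.9   6.4] [-3.59  3.83  0.  ] [0.5501 0.2031 0.0287]
die rear u 542.6 v 149.1 ang -1.4663
stop_y inner u 509.5 v 165.7 ang 0.1044
```

```bash
python3 -c "
from station import ctrl
print(ctrl.hand_in())"
```

```text
the job is handed in; nothing more can be done
None
```

The job is handed in. The caliper nipped the die at about 13 N. The die now stands on the blue plate, square to the stop bars within about 0.005 rad, held pressed at about 19–20 N towards each bar. Nothing else was touched. I inferred contact on the +x bar from the force test, because the cameras could not resolve a gap that small.

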